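Lift a freshly oiled log slice off the drying rack on a trowel

ROBOT

A 6-joint arm with a two-finger parallel gripper is mounted at the origin on the work surface. World frame = base frame: x ahead of the robot, y to its left, z up, the work surface at z = 0. Lengths are in m, angles in rad, forces in N, time in s.
With the tool pointing down it reaches from about 0.375 to 0.975 m from the base axis. Payload 3.8 kg.
Tool frame: the origin (TCP) lies midway between the tips of the shut fingers; the grasp point (between the pads) lies 19 mm behind it; z points along the fingers, y is the line along which they close (so a half turn about z gives the same grasp; the last joint's range is limited). The gripper opens to 85 mm and grips with 20 to 120 N. Pads are 22 mm wide; open, the fingers measure 114 mm over their backs; the gripper's body (76 mm by 85 mm) begins 54 mm behind the grasp point. The pads swing forward as they close: fully open they stand 13 mm farther back than shut.
Start: joints at [1.215, 0.264, 1.604, -0, 1.274, -0.037], TCP at [0.212, 0.641, 0.231] pointing down, gripper open.
Joint ranges: [-2.63, 2.63], [-0.94, 2.18], [0.31, 2.57], [-1.31, 4.45], [0, 2.66], [-2.55, 2.55]. Speed limits (rad/s): [2.57, 2.57, 3.14, 3.14, 3.14, 3.14].

INTERFACE

Orientations are given as a rotation vector (axis times angle).
In Python, from workcell import status, optics, manip gives the robot as it stands.
- The arm moves only by the shell command python3 -m pendant 'ROWS' [OPENING] [FORCE]. ROWS is JSON, a list of rows, each a list of 6 numbers: the shift along the tool's x, y, z scaled (see below), then the turn, a rotation vector about the tool's x, y, z scaled (see below). A call has exactly 8 rows; each row shifts and turns the commanded pose from where the row before left it, along the tool's axes as they then stand; what a row does not reach is not made up. The controller multiplies each number of a shift by 0.02 m and each number of a turn by 5 degrees. A row lasts 1/10 s, in which the tool goes at most 50 mm and 8.59 degrees, less where a joint would pass 70% of its speed; a pose out of reach is approached as far as the arm can. A call with a number of a shift or a turn outside -1 to 1 is refused whole. A call with a gripper value outside its range is refused whole. OPENING is the opening, from -1 (shut) to 1 (fully open), set as the call begins (- or left out, the last holds). The fingers move at their own pace and stop on an object; FORCE is the grip in N (left out, the last holds). Time passes only in rows, so rows that do not move let the fingers close, or fill a call up. It gives the time, the measured TCP pose, the force, the opening and the grip force at its end, in the units of the state.
- status.sense(): the state, without advancing time (a new reading comes with each control period).
- optics.snapshot(name): name is "scene" or "top" or "wrist"; returns a dict with "color" (400x640x3 uint8, blue, green, red), "K" (3x3 intrinsics, pixels), "extrinsics" (4x4, takes a point from world to camera coordinates); the wrist camera has in their place "tool_from_camera" (4x4, takes a point from camera to tool coordinates, whose origin is the TCP and whose axes are the flange's). Camera axes: x right, y down, z forward; pixel columns grow to the right and rows downward; lengths in m; the calibration is good to about 2 mm. A picture is of the moment at which its call begins: read the wrist's pose just before it. There is no depth.
- manip.sign_off(): hands the job in; it is judged then, once.
The state is a dict: "time_s": time; "joint_pos": joint angles; "joint_velocities": joint speeds; "joint_efforts": joint torques, N m; "tcp_pos": TCP position; "tool_rot": TCP orientation; "contact_force": force on the tool from outside, world axes, zero at the start; "ft_torque": the same for the moment, N m; "finger_gap": opening from 0.0 (shut) to 1.0 (fully open); "grasp_force": force on a finger pad.
Only numpy, scipy, OpenCV 4.12 (cv2) and the standard library are available. Lean on these libraries where they do the work, as an engineer would, in place of code of your own. Each camera call takes 0.05 s, during which the arm holds its last target. There are 200 camera calls.

TASK

Take the flat trowel by its wooden handle, slide its blade under the round drilled log slice that lies on the drying rack, lift the slice clear and hold it up on the blade at least 10 cm above where it lay, level and steady, with nothing else carrying it. The slice is freshly oiled, so do not touch it with the gripper or tip it, and leave the square-cornered block beside it and the other things on the bench where they are. Finish while holding: do not put anything down or let go.

Things in the scene. Friction and masses are not known exactly. Their poses are not given: they have to be found in the camera images.
- trowel: flat trowel on the bench, to the right, 0.2 kg: aluminium blade 280 mm long (its x), 60 wide (y), 3 thick; over its rear half a wooden handle bar 110 long (x -140 to -30 mm), 24 wide (y), 26 tall (z 40 to 66), on thin posts at x = -45 and -125. Origin: centre of the blade's underside; x points to the free front end, z up. The load pulls its front down: grip with 80 N or more
- trowel_grip (a point): middle of the trowel's handle: x = -90, y = 0, z = 53 mm in the trowel's frame; pinch it across its 24 mm width from above
- trowel_tip (a point): middle of the free front edge of the blade, at its underside: x = 140 mm in the trowel's frame
- slice: round drilled log slice with dark bark, 130 mm across, 22 thick, about 0.2 kg, lying flat across either bay of the rack, its underside 45 mm above the bench. Origin: centre of its underside, z up. It lies well on the blade with its centre 30 to 100 mm ahead of the trowel's origin (65 is best) and within 20 mm of the blade's middle line
- rack: wooden drying rack fixed to the bench, 288 (its x) x 130 (y) x 45 mm tall: base board 8 thick and three battens along y, at x -28 to 28, 116 to 144 and -144 to -116. Between them two bays, open at both ends, 88 wide, centred at x = -72 and 72; the slice bridges one, so the blade goes in under it along y, 8 to 45 mm above the bench. Origin: under its centre
- block: rectangular drilled wooden block 122 x 110 x 40 mm, lying in the rack's other bay; origin at the centre of its underside; a bystander
- glue: white glue bottle, 60 mm across, 170 tall; origin under its centre; a bystander
- mug: white mug, 80 mm across, 90 tall; origin under its centre; a bystander
- hammer: hammer 260 mm long lying flat; origin under its middle; a bystander
- tape: roll of paper tape lying flat, 80 mm across, 25 tall; origin under its centre; a bystander
- halflog: rounded piece of wood 50 x 140 x 50 mm; origin under its centre; a bystander
- jar: amber jar, 70 mm across, 90 tall; origin under its centre; a bystander
Not all that is in view belongs to the job. What is shaped like the slice but pink or turquoise is not meant.

How it is judged:
On the way, in this order (a step that is already met when the one before it is completed fails the run):
1. the trowel is lifted off the bench by its handle (height (world z) of trowel above 0.01 m and contact force between trowel and the fingers above 2 N), for 0.2 s.
2. the blade is under the slice while the slice still lies on the rack (x of slice in the frame of trowel between 0.02 and 0.115 m and y of slice in the frame of trowel between -0.028 and 0.028 m and height (world z) of trowel below 0.045 m and height (world z) of slice below 0.055 m and contact force between slice and rack above 0.3 N), for 0.1 s.
3. the slice is lifted clear of the rack on the blade (x of slice in the frame of trowel between 0.02 and 0.115 m and y of slice in the frame of trowel between -0.028 and 0.028 m and height (world z) of slice above 0.07 m and contact force between slice and trowel above 0.7 N and contact force between slice and rack below 0.1 N), for 0.2 s.
At the end, for the whole second after the job is handed in: the gripper holds the trowel; the slice lies on its blade alone (centre 20 to 115 mm ahead of the trowel's origin, within 28 mm of its middle line), its underside over 135 mm above the bench, tilted under 0.1 rad, at rest (under 20 mm/s, 0.15 rad/s) (x of slice in the frame of trowel between 0.02 and 0.115 m and y of slice in the frame of trowel between -0.028 and 0.028 m and height (world z) of slice above 0.135 m and angle between slice's own z axis and vertical below 0.1 rad and linear speed of slice below 0.02 m/s and angular speed of slice below 0.15 rad/s and contact force between slice and trowel above 0.7 N and contact force between trowel and the fingers above 2 N and contact force between slice and the arm below 0.1 N and contact force between slice and the fingers below 0.1 N and contact force between each of slice, trowel and rack below 0.1 N and contact force between slice and block below 0.1 N); the arm keeps its last pose, push and grip.
It fails at once if the gripper or arm touches the oiled slice (contact force between slice and the fingers above 0.5 N or contact force between slice and the arm above 0.5 N).
It fails at once if the slice is tipped by more than 0.35 rad (angle between slice's own z axis and vertical above 0.35 rad).
It fails at once if a bystander is moved by more than 25 mm (distance of any of block, glue, mug, hammer, tape, halflog, jar from where it was at the start of the episode above 0.025 m).
It also fails if it takes over 53 s, if anything falls off the work surface, if the arm or the gripper's body presses on something with over 40 N, if the wrist force passes 120 N, or if a joint passes its speed limit or range.

## Working session

There is one attempt and no reset: what is moved stays moved. The work goes in short steps, Python scripts to look and compute and a shell command to move; the robot and the scene stay as the last step left them, time stands still between calls to the robot, and variables do not carry over. Pictures are saved under pics/ and viewed, at most 10 in all, crops included, and the job is handed in when it is done.

```bash
mkdir -p pics; python3 - <<'E'
from workcell import status, optics
import cv2, pickle, numpy as np
s=status.sense(); print(s)
for n in("scene","top"):
    d=optics.snapshot(n); cv2.imwrite(f"pics/{n}0.png",d["color"]); pickle.dump(d,open(f"{n}.pkl","wb"))
    print(n,d["K"],d["extrinsics"])
E
```

```text
{'time_s': 0.0, 'joint_pos': array([ 1.21510842e+00,  2.64778222e-01,  1.60538922e+00, -1.21405336e-05,
        1.27372641e+00, -3.68990797e-02]), 'joint_velocities': array([ 0.00049856, -0.00077568, -0.00158674, -0.000404  ,  0.00153257,
       -0.00169352]), 'joint_efforts': array([-2.46865122e-03, -5.15115023e+01, -3.67315435e+01, -1.17777839e-05,
        1.26540047e-02,  2.24626611e-06]), 'tcp_pos': array([0.21130036, 0.64028671, 0.22993694]), 'tool_rot': array([-0.49855934, -3.10133554,  0.00354835]), 'contact_force': array([ 0.14403975, -1.28701485, -0.7115312 ]), 'ft_torque': array([0.04152599, 0.02636441, 0.02576566]), 'grasp_force': 0.0, 'finger_gap': 1.0017321004702988}
scene [[477.1481491    0.         317.76799236]
 [  0.         477.1481491  203.86372923]
 [  0.           0.           1.        ]] [[ 0.26439301  0.96440513 -0.00436929 -0.15620594]
 [ 0.74515392 -0.20715692 -0.63390193 -0.33662441]
 [-0.6122434   0.16434344 -0.7734011   1.60175185]
 [ 0.          0.          0.          1.        ]]
top [[418.2560153    0.         328.59768809]
 [  0.         418.2560153  198.39366754]
 [  0.           0.           1.        ]] [[-0.02668141 -0.99950695 -0.01655171  0.02352625]
 [-0.99266415  0.02844471 -0.11751075  0.51600281]
 [ 0.11792362  0.01329494 -0.99293367  1.24522358]
 [ 0.          0.          0.          1.        ]]
```

View pics/scene0.png

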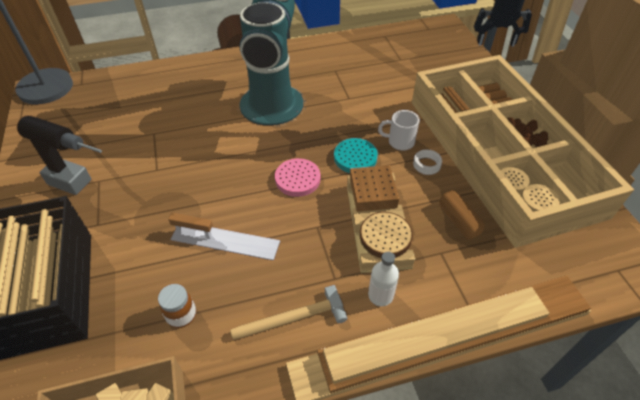

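View pics/top0.png

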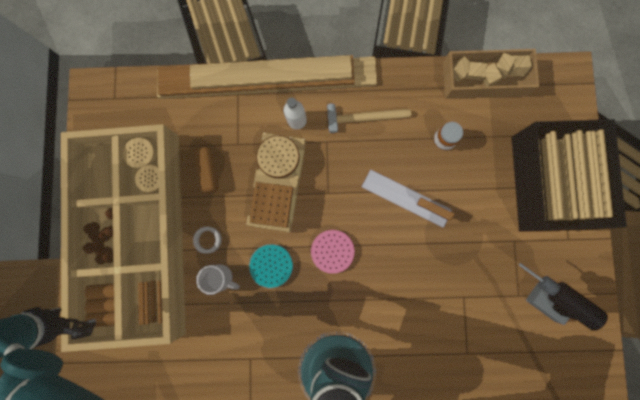

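Candidates for the slice in the top view: the cream round at (277,156) on the rack, the pink disc (333,250), the turquoise disc (271,266), and small rounds in the tray at (139,151) and (148,179). The block is the square at (271,205). By the description I choose (277,156). The trowel lies at (405,198), handle to the lower right. Next is a close crop.

```bash
python3 - <<'E'
import cv2
im=cv2.imread("pics/top0.png")
c=im[100:240,240:470]; c=cv2.resize(c,None,fx=3.45,fy=3.45,interpolation=cv2.INTER_CUBIC)
cv2.imwrite("pics/crop1.png",c); print(c.shape)
E
```

```text
(483, 794, 3)
```

View pics/crop1.png

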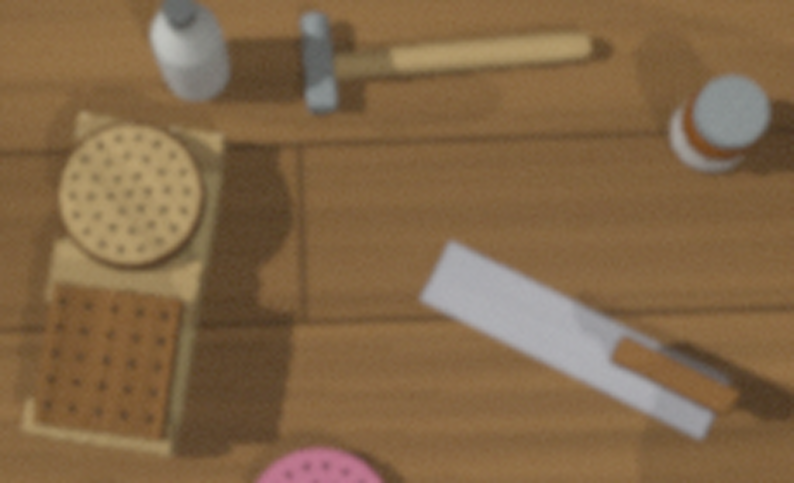

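The crop confirms the choice: a round cream face with a dark rim at crop (131,193). The square block is beside it at (110,360). The trowel's front corners are at (452,240) and (420,298), and its rear corner at (700,440).

```bash
cat > h.py <<'E'
import pickle,numpy as np
T=pickle.load(open("top.pkl","rb")); S=pickle.load(open("scene.pkl","rb"))
def ray(d,u,v,z):
    E=d["extrinsics"];R=E[:3,:3];t=E[:3,3];o=-R.T@t
    r=R.T@np.linalg.solve(d["K"],[u,v,1.]);return o+r*(z-o[2])/r[2]
def crop(u,v,z): return ray(T,(u+.5)/3.45-.5+240,(v+.5)/3.45-.5+100,z)
def proj(d,p):
    q=d["K"]@(d["extrinsics"][:3,:3]@p+d["extrinsics"][:3,3]);return q[:2]/q[2]
E
python3 - <<'E'
from h import *
np.set_printoptions(precision=4,suppress=True)
print("slice",crop(131,193,.067),"scene",ray(S,386,233,.067), "edges",crop(61,193,.067),crop(202,193,.067))
r=[crop(*p,.045) for p in[(80,113),(223,135),(170,452),(25,430)]];print("rack",*r,np.mean(r,0))
print("dims",[np.linalg.norm(r[i]-r[(i+1)%4]) for i in range(4)], "yaw long",[np.arctan2(*(a-b)[1::-1]) for a,b in((r[0],r[3]),(r[1],r[2]))])
b=[crop(*p,.003) for p in[(452,240),(420,298),(700,440)]];print("blade",*b,np.linalg.norm(b[0]-b[1]),np.linalg.norm(b[1]-b[2]))
print("centre",(b[0]+b[2])/2,"yaw",np.arctan2(*(b[1]-b[2])[1::-1]))
h=[crop(*p,.066) for p in[(622,337),(612,360),(737,382),(725,412)]];print("handle",*h,np.mean(h,0))
print("block",crop(110,362,.085),"glue",crop(190,88,0.0),"jar",crop(731,110,.09),"hammer head",crop(318,60,.02),"hammer end",crop(597,47,.02))
print("pink",ray(T,333,250,.02),"turq",ray(T,271,266,.02),"halflog",ray(T,206,170,.05))
E
```

```text
slice [0.646  0.1585 0.067 ] scene [0.6495 0.1589 0.067 ] edges [0.6479 0.2196 0.067 ] [0.6441 0.0966 0.067 ]
rack [0.7253 0.2062 0.045 ] [0.7012 0.0788 0.045 ] [0.4209 0.1304 0.045 ] [0.4435 0.2565 0.045 ] [0.5727 0.168  0.045 ]
dims [np.float64(0.1296634258129867), np.float64(0.284937012950077), np.float64(0.12811148039462522), np.float64(0.28620666007736123)] yaw long [np.float64(-0.17668581695928692), np.float64(-0.18210864794133835)]
blade [ 0.6081 -0.1248  0.003 ] [ 0.5557 -0.0938  0.003 ] [ 0.4205 -0.3386  0.003 ] 0.060885494866933905 0.2796605285139772
centre [ 0.5143 -0.2317  0.003 ] yaw 1.0661890827065676
handle [ 0.5077 -0.2612  0.066 ] [ 0.4882 -0.2516  0.066 ] [ 0.4663 -0.3568  0.066 ] [ 0.441  -0.3451  0.066 ] [ 0.4758 -0.3037  0.066 ]
block [0.4966 0.1757 0.085 ] glue [0.7587 0.1116 0.    ] jar [ 0.6975 -0.3592  0.09  ] hammer head [ 0.7752 -0.0076  0.02  ] hammer end [ 0.7793 -0.2619  0.02  ]
pink [0.3599 0.0002 0.02  ] turq [0.3168 0.1891 0.02  ] halflog [0.6118 0.3796 0.05  ]
```

Measured sizes agree with the given ones: rack 0.286 x 0.129 m, blade 0.280 x 0.061 m, slice about 0.13 m across. The slice sits in the rack's far bay. I swing the arm round in an arc, moving along tool −x while turning, towards the trowel handle near (0.472,-0.308).

```bash

python3 -m pendant '[[-1,-0.1,0,0,0,0.36],[-1,-0.1,0,0,0,0.36],[-1,-0.1,0,0,0,0.36],[-1,-0.1,0,0,0,0.36],[-1,-0.1,0,0,0,0.36],[-1,-0.1,0,0,0,0.36],[-1,-0.1,0,0,0,0.36],[-1,-0.1,0,0,0,0.36]]' 1
python3 -m pendant '[[-1,-0.1,0,0,0,0.36],[-1,-0.1,0,0,0,0.36],[-1,-0.1,0,0,0,0.36],[-1,-0.1,0,0,0,0.36],[-1,-0.1,0,0,0,0.36],[-1,-0.1,0,0,0,0.36],[-1,-0.1,0,0,0,0.36],[-1,-0.1,0,0,0,0.36]]'
```

```text
time_s: 0.9
tcp_pos: [0.3524, 0.5584, 0.2313]
tool_rot: [0.89, 3.013, -0.0]
contact_force: [-0.1, -0.4, 0.7]
finger_gap: 0.996
grasp_force: 0.0
time_s: 1.7
tcp_pos: [0.4659, 0.4452, 0.2313]
tool_rot: [1.26, 2.877, -0.0]
contact_force: [-0.3, 0.2, -0.0]
finger_gap: 1.002
grasp_force: 0.0
```

As expected. I continue for four more calls.

```bash

python3 -m pendant '[[-1,-0.1,0,0,0,0.36],[-1,-0.1,0,0,0,0.36],[-1,-0.1,0,0,0,0.36],[-1,-0.1,0,0,0,0.36],[-1,-0.1,0,0,0,0.36],[-1,-0.1,0,0,0,0.36],[-1,-0.1,0,0,0,0.36],[-1,-0.1,0,0,0,0.36]]'
python3 -m pendant '[[-1,-0.1,0,0,0,0.36],[-1,-0.1,0,0,0,0.36],[-1,-0.1,0,0,0,0.36],[-1,-0.1,0,0,0,0.36],[-1,-0.1,0,0,0,0.36],[-1,-0.1,0,0,0,0.36],[-1,-0.1,0,0,0,0.36],[-1,-0.1,0,0,0,0.36]]'
python3 -m pendant '[[-1,-0.1,0,0,0,0.36],[-1,-0.1,0,0,0,0.36],[-1,-0.1,0,0,0,0.36],[-1,-0.1,0,0,0,0.36],[-1,-0.1,0,0,0,0.36],[-1,-0.1,0,0,0,0.36],[-1,-0.1,0,0,0,0.36],[-1,-0.1,0,0,0,0.36]]'
python3 -m pendant '[[-1,-0.1,0,0,0,0.36],[-1,-0.1,0,0,0,0.36],[-1,-0.1,0,0,0,0.36],[-1,-0.1,0,0,0,0.36],[-1,-0.1,0,0,0,0.36],[-1,-0.1,0,0,0,0.36],[-1,-0.1,0,0,0,0.36],[-1,-0.1,0,0,0,0.36]]'
cat >> h.py <<'E'
from scipy.spatial.transform import Rotation as Ro
def go(p,yaw):
    "units of shift in the present tool axes, and turn for tool down with tool x at yaw"
    from workcell import status
    s=status.sense();R=Ro.from_rotvec(s["tool_rot"])
    c,n=np.cos(yaw),np.sin(yaw);G=Ro.from_matrix(np.array([[c,n,0],[n,-c,0],[0,0,-1.]]))
    print("tcp",s["tcp_pos"].round(4),"yaw now",round(float(np.arctan2(*R.as_matrix()[1::-1,0])),4),"shift u",(R.inv().apply(np.array(p)-s["tcp_pos"])/.02).round(2),
      "turn u",(np.degrees((R.inv()*G).as_rotvec())/5).round(2),"shift u in goal axes",(G.inv().apply(np.array(p)-s["tcp_pos"])/.02).round(2),
      "t",round(s["time_s"],2),"F",s["contact_force"].round(1),"gap",round(s["finger_gap"],3),"grip",s["grasp_force"])
E
python3 -c "
from h import *; go([.472,-.308,.034],1.066)"
```

```text
time_s: 2.5
tcp_pos: [0.5477, 0.3073, 0.2313]
tool_rot: [1.611, 2.697, -0.0]
contact_force: [0.1, 0.2, 0.1]
finger_gap: 1.001
grasp_force: 0.0
time_s: 3.3
tcp_pos: [0.5926, 0.1534, 0.2314]
tool_rot: [1.936, 2.474, -0.0]
contact_force: [0.4, 0.2, -0.4]
finger_gap: 0.996
grasp_force: 0.0
time_s: 4.1
tcp_pos: [0.5979, -0.0069, 0.2313]
tool_rot: [2.231, 2.211, -0.0]
contact_force: [-0.1, -0.5, -0.6]
finger_gap: 1.004
grasp_force: 0.0
time_s: 4.9
tcp_pos: [0.5631, -0.1634, 0.2314]
tool_rot: [2.491, 1.914, -0.0]
contact_force: [0.1, -1.0, -0.3]
finger_gap: 1.001
grasp_force: 0.0
tcp [ 0.5631 -0.1634  0.2314] yaw now 1.3107 shift u [-8.15 -2.54  9.87] turn u [0.  0.  2.8] shift u in goal axes [-8.53 -0.49  9.87] t 4.9 F [ 0.1 -1.  -0.3] gap 1.001 grip 0.0
```

```bash

python3 -m pendant '[[-1,-0.2,0.4,0,0,0.35],[-1,-0.2,0.4,0,0,0.35],[-1,-0.2,0.4,0,0,0.35],[-1,-0.2,0.4,0,0,0.35],[-1,-0.2,0.4,0,0,0.35],[-1,-0.2,0.4,0,0,0.35],[-1,-0.2,0.4,0,0,0.35],[-1,-0.2,0.4,0,0,0.35]]'
python3 -m pendant '[[0,0,0,0,0,0],[0,0,0,0,0,0],[0,0,0,0,0,0],[0,0,0,0,0,0],[0,0,0,0,0,0],[0,0,0,0,0,0],[0,0,0,0,0,0],[0,0,0,0,0,0]]' >/dev/null
python3 - <<'E'
from h import *; go([.472,-.308,.034],1.066)
from workcell import optics,status
import cv2
s=status.sense();d=optics.snapshot("wrist");d["s"]=s;pickle.dump(d,open("w1.pkl","wb"));cv2.imwrite("pics/w1.png",d["color"]);print(d["tool_from_camera"].round(3),d["K"])
E
```

```text
time_s: 5.7
tcp_pos: [0.476, -0.3009, 0.1671]
tool_rot: [2.705, 1.597, -0.0]
contact_force: [0.2, 0.1, 0.6]
finger_gap: 0.999
grasp_force: 0.0
tcp [ 0.4776 -0.2986  0.1673] yaw now 1.0709 shift u [-0.55 -0.02  6.67] turn u [0.   0.   0.06] shift u in goal axes [-0.55 -0.02  6.67] t 6.5 F [ 0.   0.1 -0.6] gap 1.001 grip 0.0
[[ 0.001 -0.957 -0.29   0.074]
 [ 1.     0.001  0.001  0.   ]
 [-0.001 -0.29   0.957 -0.144]
 [ 0.     0.     0.     1.   ]] [[286.77065796   0.         316.92795748]
 [  0.         286.77065796 197.95095268]
 [  0.           0.           1.        ]]
```

View pics/w1.png

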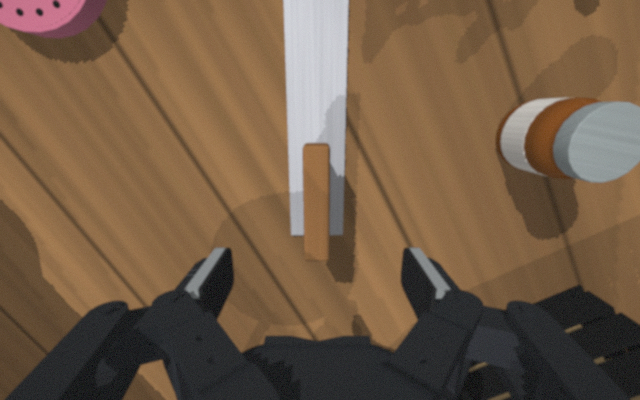

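The wrist view shows the handle centred between the fingers, with its top face from (316,144) to (316,261) and the blade axis vertical in the image. I check the along-handle position from this.

```bash
python3 - <<'E'
from h import *
np.set_printoptions(precision=4,suppress=True)
d=pickle.load(open("w1.pkl","rb"));s=d["s"];W=np.eye(4);W[:3,:3]=Ro.from_rotvec(s["tool_rot"]).as_matrix();W[:3,3]=s["tcp_pos"]
E=np.linalg.inv(W@d["tool_from_camera"]);c=dict(K=d["K"],extrinsics=E)
a,b=ray(c,316,145,.066),ray(c,316,260,.066)
r=(ray(c,291,235,.003)+ray(c,343,235,.003))/2; f=(ray(c,284,0,.003)+ray(c,349,0,.003))/2
print(a,b,"len",np.linalg.norm(a-b),"mid",(a+b)/2); yaw=np.arctan2(*(f-r)[1::-1]); u=np.array([np.cos(yaw),np.sin(yaw),0])
print("rear",r,"yaw",yaw,"grip from blade",r+.05*u,"from handle",(a+b)/2-.005*u)
E
```

```text
[ 0.4994 -0.2574  0.066 ] [ 0.4472 -0.3531  0.066 ] len 0.10898905483360566 mid [ 0.4733 -0.3052  0.066 ]
rear [ 0.447  -0.3556  0.003 ] yaw 1.0738876736309857 grip from blade [ 0.4708 -0.3116  0.003 ] from handle [ 0.4709 -0.3096  0.066 ]
```

The handle length measures 109 mm against 110 mm given. The grip is at (0.471,-0.310) with yaw matching. I descend, then close.

```bash

python3 -m pendant '[[-0.3,0,0.8,0,0,0],[-0.35,0,0.87,0,0,0],[0,0,1,0,0,0],[0,0,1,0,0,0],[0,0,1,0,0,0],[0,0,1,0,0,0],[0,0,0.7,0,0,0],[0,0,0.3,0,0,0]]' 1
python3 -m pendant '[[0,0,0,0,0,0],[0,0,0,0,0,0],[0,0,0,0,0,0],[0,0,0,0,0,0],[0,0,0,0,0,0],[0,0,0,0,0,0],[0,0,0,0,0,0],[0,0,0,0,0,0]]' -1 110
python3 -m pendant '[[0,0,0,0,0,0],[0,0,0,0,0,0],[0,0,0,0,0,0],[0,0,0,0,0,0],[0,0,0,0,0,0],[0,0,0,0,0,0],[0,0,0,0,0,0],[0,0,0,0,0,0]]' 
python3 -c "
from h import *; go([.471,-.31,.034],1.072)"
```

```text
time_s: 7.35
tcp_pos: [0.4696, -0.3094, 0.0313]
tool_rot: [-2.699, -1.6, 0.003]
contact_force: [-0.8, 0.7, -0.0]
finger_gap: 1.002
grasp_force: 0.0
time_s: 8.15
tcp_pos: [0.4723, -0.311, 0.0352]
tool_rot: [2.7, 1.601, 0.002]
contact_force: [0.2, 0.1, 6.0]
finger_gap: 0.263
grasp_force: 108.6
time_s: 8.95
tcp_pos: [0.4723, -0.311, 0.0353]
tool_rot: [2.7, 1.601, 0.002]
contact_force: [0.5, 0.1, 6.8]
finger_gap: 0.265
grasp_force: 108.6
tcp [ 0.4723 -0.311   0.0353] yaw now 1.0705 shift u [ 0.01 -0.08  0.06] turn u [ 0.03  0.   -0.02] shift u in goal axes [ 0.01 -0.08  0.06] t 8.95 F [0.5 0.1 6.8] gap 0.265 grip 108.63604187965393
```

```bash

python3 -m pendant '[[0,0,-0.1,0,0,0],[0,0,-0.2,0,0,0],[0,0,-0.3,0,0,0],[0,0,-0.3,0,0,0],[0,0,-0.3,0,0,0],[0,0,-0.2,0,0,0],[0,0,0,0,0,0],[0,0,0,0,0,0]]'
python3 -c "
from h import *; go([.5847,-.1775,.06],1.391)"
```

```text
time_s: 9.75
tcp_pos: [0.4713, -0.3103, 0.0621]
tool_rot: [2.702, 1.602, 0.0]
contact_force: [-0.1, -0.4, -3.1]
finger_gap: 0.266
grasp_force: 107.7
tcp [ 0.4713 -0.3103  0.0621] yaw now 1.0705 shift u [8.55 1.79 0.1 ] turn u [ 0.    0.   -3.67] shift u in goal axes [7.55 4.39 0.1 ] t 9.75 F [-0.1 -0.4 -3.1] gap 0.266 grip 107.68003463745117
```

```bash

python3 -m pendant '[[0,0,0,0,0,-0.3],[0,0,0,0,0,-0.5],[0,0,0,0,0,-0.6],[0,0,0,0,0,-0.6],[0,0,0,0,0,-0.6],[0,0,0,0,0,-0.5],[0,0,0,0,0,-0.4],[0,0,0,0,0,-0.17]]'
python3 -m pendant '[[0.4,0.3,0,0,0,0],[0.8,0.5,0,0,0,0],[1,0.6,0,0,0,0],[1,0.6,0,0,0,0],[1,0.6,0,0,0,0],[1,0.6,0,0,0,0],[0.8,0.6,0,0,0,0],[0.5,0.4,0,0,0,0]]'
python3 -m pendant '[[0.2,0.2,0,0,0,0],[0,0,0,0,0,0],[0,0,0,0,0,0],[0,0,0,0,0,0],[0,0,0,0,0,0],[0,0,0,0,0,0],[0,0,0,0,0,0],[0,0,0,0,0,0]]' >/dev/null
python3 - <<'E'
from h import *; go([.5847,-.1775,.06],1.391)
from workcell import optics,status
import cv2
s=status.sense()
for n in("wrist","top","scene"):
    d=optics.snapshot(n);d["s"]=s;pickle.dump(d,open(n+"2.pkl","wb"));cv2.imwrite(f"pics/{n}2.png",d["color"])
t=cv2.imread("pics/top2.png")[110:250,240:400];a=cv2.resize(t,None,fx=3,fy=3,interpolation=2)
sc=cv2.imread("pics/scene2.png")[150:290,270:430];b=cv2.resize(sc,None,fx=3,fy=3,interpolation=2)
w=cv2.imread("pics/wrist2.png")
cv2.imwrite("pics/two2.png",cv2.resize(cv2.hconcat([a,b]),(800,350)))
E
```

```text
time_s: 10.55
tcp_pos: [0.471, -0.3101, 0.0615]
tool_rot: [-2.41, -2.014, 0.0]
contact_force: [0.9, 0.2, -3.3]
finger_gap: 0.259
grasp_force: 107.6
time_s: 11.35
tcp_pos: [0.5785, -0.1957, 0.0618]
tool_rot: [-2.411, -2.014, -0.001]
contact_force: [-0.9, -0.5, -2.3]
finger_gap: 0.267
grasp_force: 107.8
tcp [ 0.5818 -0.1943  0.0619] yaw now 1.3904 shift u [ 0.85 -0.01  0.1 ] turn u [ 0.    0.   -0.01] shift u in goal axes [ 0.85 -0.01  0.1 ] t 12.15 F [ 0.1  0.7 -1.7] gap 0.261 grip 107.7818512916565
```

View pics/wrist2.png

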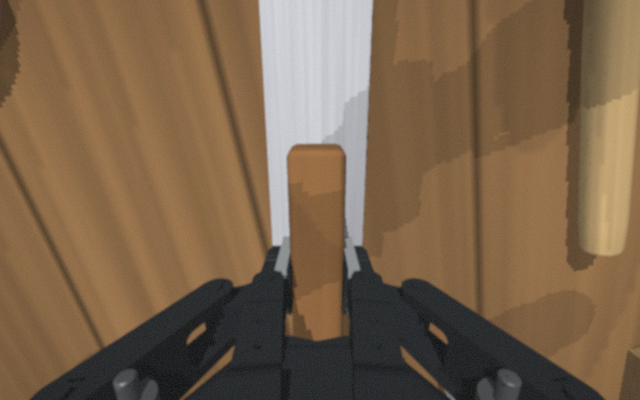

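View pics/two2.png

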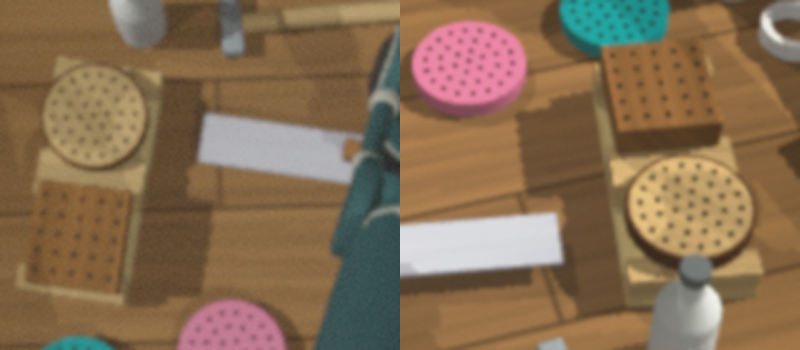

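The blade points at the slice's bay. Its front corners are at (205,114) and (198,162) in the left panel and (557,213) and (563,264) in the right. I triangulate them to check height and alignment.

```bash
python3 - <<'E'
from h import *
import cv2
np.set_printoptions(precision=4,suppress=True)
P=[d["K"]@d["extrinsics"][:3] for d in(T,S)]
t=lambda u,v:np.array([u/2.5+240,v/2.5+110]); s=lambda u,v:np.array([(u-400)/2.5+270,v/2.5+150])
def tri(a,b):
    x=cv2.triangulatePoints(P[0],P[1],a,b);x=(x[:3]/x[3]).ravel()
    return x,proj(T,x)-a,proj(S,x)-b
A=tri(t(205,114),s(563,264)); B=tri(t(198,162),s(557,213)); print(A,B,np.linalg.norm(A[0]-B[0]))
m=(A[0]+B[0])/2; u=np.array([np.cos(1.3904),np.sin(1.3904),0]); tcp=np.array([.5818,-.1943,.0619])
print("tip",m,"expected from tcp",tcp+.23*u)
tz=(ray(T,*t(205,114),.029)+ray(T,*t(198,162),.029))/2; print("tip at z .029",tz)
sl=ray(T,*t(95,116),.067); print("slice",sl,ray(S,*s(689,205),.067),"rack corners",*[ray(T,*t(*q),.045) for q in((58,58),(162,72),(125,300),(20,284))])
n=np.array([np.sin(1.3904),-np.cos(1.3904),0])
for q in(m,tz,tcp,sl,np.array([.6436,.1552,0])):print("lateral",(q-tcp)@n,"along",(q-tcp)@u)
E
```

```text
(array([0.6521, 0.0274, 0.023 ]), array([-0.3733, -0.0731]), array([-0.3629,  0.0331])) (array([0.5917, 0.0383, 0.0247]), array([-0.6401, -0.1263]), array([-0.5994,  0.0534])) 0.06133534510896353
tip [0.6219 0.0329 0.0238] expected from tcp [0.6231 0.032  0.0619]
tip at z .029 [0.6205 0.0312 0.029 ]
slice [0.6435 0.1573 0.067 ] [0.6464 0.1591 0.067 ] rack corners [0.7227 0.2051 0.045 ] [0.701  0.0772 0.045 ] [0.4228 0.1271 0.045 ] [0.4455 0.2531 0.045 ]
lateral -0.001304782491600348 along 0.23068551096109133
lateral -0.0023891349411189963 along 0.22874471128098867
lateral 0.0 along 0.0
lateral -0.002395699387010071 along 0.35701241941084605
lateral -0.0019099588302894863 along 0.35491666917357745
```

The tip is at z≈0.024, laterally within 2 mm of both bay and slice, and the slice centre is 357 mm ahead of the TCP. I advance 0.20 m, in two calls.

```bash

python3 -m pendant '[[0.3,0,0,0,0,0],[0.5,0,0,0,0,0],[0.6,0,0,0,0,0],[0.6,0,0,0,0,0],[0.6,0,0,0,0,0],[0.6,0,0,0,0,0],[0.6,0,0,0,0,0],[0.6,0,0,0,0,0]]'
python3 -m pendant '[[0.6,0,0,0,0,0],[0.6,0,0,0,0,0],[0.6,0,0,0,0,0],[0.6,0,0,0,0,0],[0.6,0,0,0,0,0],[0.6,0,0,0,0,0],[0.6,0,0,0,0,0],[0.6,0,0,0,0,0]]'
python3 -m pendant '[[0.5,0,0,0,0,0],[0.3,0,0,0,0,0],[0,0,0,0,0,0],[0,0,0,0,0,0],[0,0,0,0,0,0],[0,0,0,0,0,0],[0,0,0,0,0,0],[0,0,0,0,0,0]]'
python3 - <<'E'
from h import *; go([.6185,.004,.06],1.391)
from workcell import optics,status
import cv2
for n in("top","scene"):
    d=optics.snapshot(n);cv2.imwrite(f"pics/{n}3.png",d["color"])
t=cv2.imread("pics/top3.png")[110:250,240:400];sc=cv2.imread("pics/scene3.png")[150:290,270:430]
cv2.imwrite("pics/two3.png",cv2.resize(cv2.hconcat([t,sc]),(800,350),interpolation=2))
E
```

```text
time_s: 13.1
tcp_pos: [0.5978, -0.1064, 0.0619]
tool_rot: [-2.412, -2.013, 0.0]
contact_force: [-0.2, -0.4, -2.4]
finger_gap: 0.262
grasp_force: 107.8
time_s: 13.9
tcp_pos: [0.615, -0.0122, 0.0619]
tool_rot: [2.412, 2.013, 0.0]
contact_force: [0.1, -0.4, -1.6]
finger_gap: 0.262
grasp_force: 107.8
time_s: 14.7
tcp_pos: [0.6176, 0.0023, 0.0619]
tool_rot: [2.413, 2.012, -0.0]
contact_force: [0.6, 0.3, -1.8]
finger_gap: 0.266
grasp_force: 107.8
tcp [0.6176 0.0023 0.0619] yaw now 1.3903 shift u [0.09 0.03 0.09] turn u [-0.    0.   -0.01] shift u in goal axes [0.09 0.03 0.09] t 14.7 F [ 0.6  0.3 -1.8] gap 0.266 grip 107.78268456459045
```

View pics/two3.png

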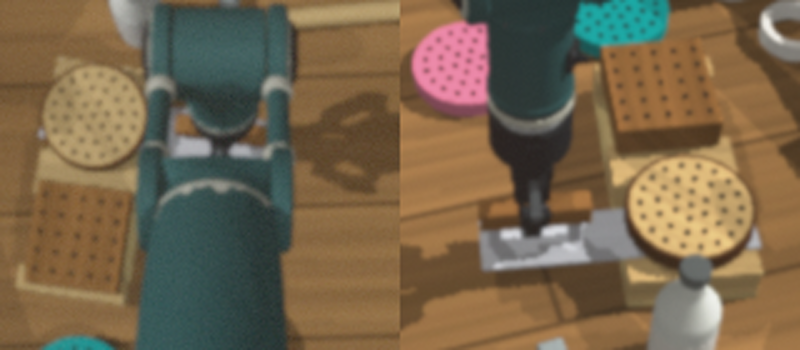

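The blade passes right under the slice, with its tip showing beyond at left (42,133) and right (757,240). The slice has not moved and there is no contact force. I lift gently at first.

```bash

python3 -m pendant '[[0,0,-0.1,0,0,0],[0,0,-0.2,0,0,0],[0,0,-0.15,0,0,0],[0,0,-0.1,0,0,0],[0,0,-0.1,0,0,0],[0,0,-0.1,0,0,0],[0,0,-0.1,0,0,0],[0,0,-0.1,0,0,0]]'
python3 -m pendant '[[0,0,-0.1,0,0,0],[0,0,-0.1,0,0,0],[0,0,-0.1,0,0,0],[0,0,-0.1,0,0,0],[0,0,-0.15,0,0,0],[0,0,-0.15,0,0,0],[0,0,-0.15,0,0,0],[0,0,-0.15,0,0,0]]'
python3 - <<'E'
from h import *; go([.6176,.0023,.2],1.391)
from workcell import optics,status
import cv2
for n in("top","scene"):
    d=optics.snapshot(n);cv2.imwrite(f"pics/{n}4.png",d["color"])
t=cv2.imread("pics/top4.png")[110:250,240:400];sc=cv2.imread("pics/scene4.png")[150:290,270:430]
cv2.imwrite("pics/two4.png",cv2.resize(cv2.hconcat([t,sc]),(800,350),interpolation=2))
E
```

```text
time_s: 15.6
tcp_pos: [0.6171, 0.0025, 0.0805]
tool_rot: [-2.411, -2.013, 0.002]
contact_force: [0.2, 0.4, -4.0]
finger_gap: 0.263
grasp_force: 107.7
time_s: 16.4
tcp_pos: [0.6177, 0.0026, 0.1012]
tool_rot: [2.412, 2.013, 0.0]
contact_force: [0.6, 0.0, -4.5]
finger_gap: 0.266
grasp_force: 107.7
tcp [0.6177 0.0026 0.1012] yaw now 1.3908 shift u [-0.02 -0.   -4.94] turn u [ 0. -0. -0.] shift u in goal axes [-0.02 -0.   -4.94] t 16.4 F [ 0.6  0.  -4.5] gap 0.266 grip 107.74334192276001
```

View pics/two4.png

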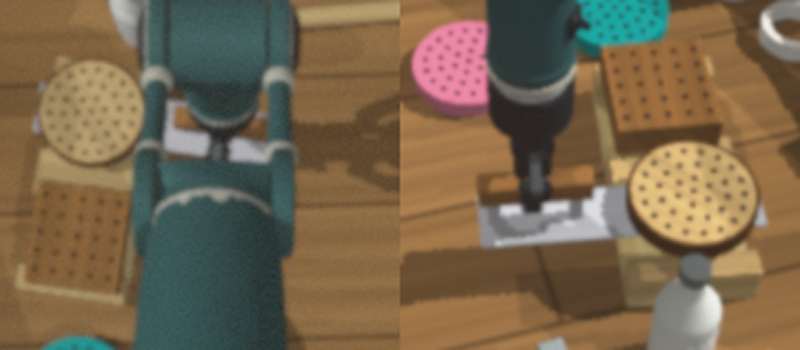

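The slice is riding level on the blade, clear of the rack, with the wrist load up about 2 N. I lift the rest of the way and settle.

```bash

python3 -m pendant '[[0,0,-0.2,0,0,0],[0,0,-0.3,0,0,0],[0,0,-0.4,0,0,0],[0,0,-0.4,0,0,0],[0,0,-0.4,0,0,0],[0,0,-0.4,0,0,0],[0,0,-0.4,0,0,0],[0,0,-0.4,0,0,0]]'
python3 -m pendant '[[0,0,-0.4,0,0,0],[0,0,-0.4,0,0,0],[0,0,-0.4,0,0,0],[0,0,-0.4,0,0,0],[0,0,-0.3,0,0,0],[0,0,-0.2,0,0,0],[0,0,-0.1,0,0,0],[0,0,-0.05,0,0,0]]'
python3 -m pendant '[[0,0,0,0,0,0],[0,0,0,0,0,0],[0,0,0,0,0,0],[0,0,0,0,0,0],[0,0,0,0,0,0],[0,0,0,0,0,0],[0,0,0,0,0,0],[0,0,0,0,0,0]]'
python3 - <<'E'
from h import *; go([.6176,.0023,.2],1.391)
from workcell import optics,status
import cv2
for n in("top","scene"):
    d=optics.snapshot(n);cv2.imwrite(f"pics/{n}5.png",d["color"])
t=cv2.imread("pics/top5.png")[110:250,240:400];sc=cv2.imread("pics/scene5.png")[120:260,270:430]
cv2.imwrite("pics/two5.png",cv2.resize(cv2.hconcat([t,sc]),(800,350),interpolation=2))
E
```

```text
time_s: 17.3
tcp_pos: [0.6177, 0.0026, 0.1597]
tool_rot: [2.412, 2.013, 0.0]
contact_force: [0.6, -0.6, -4.4]
finger_gap: 0.264
grasp_force: 107.8
time_s: 18.1
tcp_pos: [0.6176, 0.0026, 0.2039]
tool_rot: [-2.412, -2.013, 0.0]
contact_force: [-0.2, 0.3, -3.8]
finger_gap: 0.265
grasp_force: 107.8
time_s: 18.9
tcp_pos: [0.6177, 0.0026, 0.2039]
tool_rot: [2.412, 2.013, 0.0]
contact_force: [-0.6, -0.5, -4.8]
finger_gap: 0.264
grasp_force: 107.8
tcp [0.6177 0.0026 0.2039] yaw now 1.3908 shift u [-0.01 -0.    0.2 ] turn u [ 0.  0. -0.] shift u in goal axes [-0.01 -0.    0.2 ] t 18.9 F [-0.6 -0.5 -4.8] gap 0.264 grip 107.80172109603882
```

View pics/two5.png

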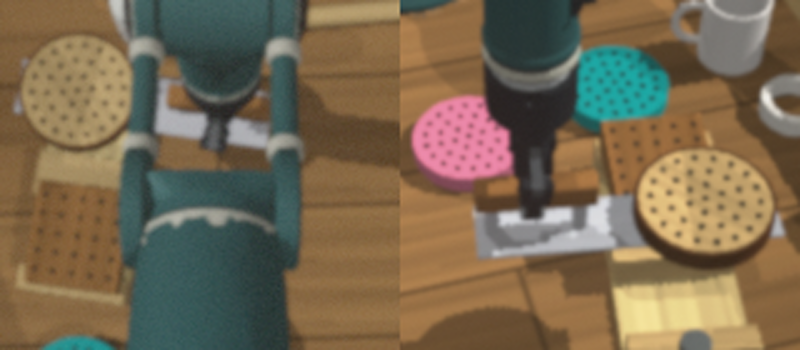

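The slice lies on the blade well above the rack, centre at (78,90) left and (705,201) right. I check its height and position by triangulation.

```bash
python3 - <<'E'
from h import *
import cv2
P=[d["K"]@d["extrinsics"][:3] for d in(T,S)]
x=cv2.triangulatePoints(P[0],P[1],np.array([77.5/2.5+240,90.5/2.5+110]),np.array([305/2.5+270,201/2.5+120]));x=(x[:3]/x[3]).ravel()
u=np.array([np.cos(1.3908),np.sin(1.3908)]);q=x[:2]-[.6177,.0026]
print("slice top centre",x.round(4),"x in trowel",q@u-.09,"y",u[0]*q[1]-u[1]*q[0],"underside",x[2]-.022,"expected",.2039-.0353+.003)
E
```

```text
slice top centre [0.6454 0.1607 0.1874] x in trowel 0.07053600477069524 y 0.0010376156746235085 underside 0.16544267205119723 expected 0.1716
```

```bash
python3 -c "
from workcell import manip; print(manip.sign_off())"
```

```text
the job is handed in; nothing more can be done
None
```

The job is handed in at 18.9 s, with the slice held level on the trowel blade: its underside is about 165 mm above the bench, its centre about 70 mm ahead of the trowel's origin and 1 mm off the middle line. The hand-in returned no verdict.

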